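# Bearing, spacer and bayonet retainer onto a sprung drive shaft

### The job

Reassemble the small drive head on the bench: slide the ball bearing down its upright shaft onto the sprung seat, then the plain spacer sleeve on top of the bearing, and then the slotted retainer. Feel for the angle at which the retainer's slot drops over the shaft's cross-pin, press it down against the spring, give it a quarter turn and ease off, so that the pin springs home in the retainer's cross groove and holds the stack down by itself. Work gently, never leaning on the shaft or stack with more than about 4 kg, and leave the bottle, the beaker and the screwdriver where they are.

Things in the scene. Friction and masses are not known exactly. Their poses are not given: they have to be found in the camera images.
- drive_head: Drive head, fixed to the bench: square plate 110 x 110 x 10 mm, grey round housing 77 mm across up to z 34 mm, boss 52 mm up to 38 mm, above it a coil spring under a steel seat flange 41 mm across and 4.5 mm thick, and an upright shaft. Origin: centre of the plate's underside, on the shaft axis; z up, plate sides along x and y. Heights below are above this origin. A brake holds the shaft: it does not turn.
- shaft_end (a point): Centre of the shaft's end, 97.5 mm up. The shaft is 23 mm thick from the seat up to 70.5 mm, chamfered to 17 mm at 74 mm, then a neck 11 mm thick up to 92.5 mm, tapering to 5 mm at this end. Axes as the drive head's.
- pin_centre (a point): Middle of the level cross-pin through the neck, 90 mm up: 4 mm thick, 21 mm long, flat on top, round below. Its direction is NOT in this pose (axes as the drive head's): it lies anywhere within 1.4 rad either side of the head's x. See it or feel it: a retainer stops on the pin (underside 92 mm up) until its slot is over it, within about 0.1 rad, then goes 8 mm farther, onto the spacer.
- preload_seat (a joint): How far the sprung seat is pressed down (m): 0 extended (seat face 54 mm up), 0.010 lower stop. Spring force 4.5 N at 0 plus 0.9 N per mm; the parts' weight does not move it. With all three parts on, the retainer's top clears the pin from 0.007 (10.8 N) on; pin home in the groove: 0.0045; retainer not caught: back to 0.
- bearing: Ball bearing, two steel races with a black shield between: 47 mm outside, bore 25 mm, 12 mm high, about 80 g, lying flat. Origin: centre of its underside; z along its axis, up.
- spacer: Plain brass spacer sleeve: 34 mm outside, bore 25 mm, 18 mm high, about 70 g, standing upright. Origin: centre of its underside; z along its axis, up.
- retainer: Steel bayonet retainer, about 90 g, lying groove up: disc 46 mm across, 11 mm high, two flats 38 mm apart facing its +y and -y to grip. Through it a 13 mm hole and a slot along its x, 25 x 6.5 mm, that lets the pin pass; across its top a groove along its y, 25 x 7 mm, 2.5 mm deep, where the pin lies after a quarter turn either way. Origin: centre of its underside; z up.
- amber_bottle: Bystander: amber reagent bottle with a cap, 54 mm across, 115 mm high. Origin: centre of its underside.
- beaker: Bystander: glass beaker, 56 mm across, 68 mm high. Origin: centre of its underside.
- screwdriver: Bystander: screwdriver with an orange handle, 167 mm long (along its y), 18 mm high, lying flat. Origin: middle of its underside.

How it is judged:
On the way, in this order (a step that is already met when the one before it is completed fails the run):
1. the bearing is down on the seat, alone (z of bearing in the frame of drive_head between 0.05 and 0.0555 m and horizontal distance between bearing and drive_head below 0.002 m and horizontal distance between each of spacer, retainer and drive_head above 0.03 m), for 0.2 s.
2. the spacer is down on the bearing, the retainer not yet on (z of bearing in the frame of drive_head between 0.05 and 0.0555 m and z of spacer in the frame of drive_head between 0.062 and 0.0675 m and horizontal distance between spacer and drive_head below 0.002 m and horizontal distance between retainer and drive_head above 0.03 m), for 0.2 s.
3. the retainer is down under the pin, over the spacer (z of retainer in the frame of drive_head between 0.073 and 0.0782 m and horizontal distance between retainer and drive_head below 0.003 m and value of joint preload_seat above 0.0062 m), for 0.05 s.
At the end, for the whole second after the job is handed in: Bearing, spacer, retainer on the shaft in this order, level and within 2 mm (retainer 3 mm) of its axis, held by the pin alone: seat 3.4 to 5.6 mm down; undersides 48-51 (bearing), 60-63 (spacer), 78-81 mm (retainer) above the drive head's origin; all at rest (value of joint preload_seat between 0.0034 and 0.0056 m and horizontal distance between each of bearing, spacer and drive_head below 0.002 m and z of bearing in the frame of drive_head between 0.048 and 0.051 m and z of spacer in the frame of drive_head between 0.06 and 0.063 m and horizontal distance between retainer and drive_head below 0.003 m and z of retainer in the frame of drive_head between 0.078 and 0.081 m and angle between each of retainer, bearing's own z axis and vertical below 0.08 rad and linear speed of retainer below 0.01 m/s and angular speed of retainer below 0.1 rad/s); the robot touches nothing.
It fails at once if the drive head (shaft, pin, seat or housing) is loaded with more than 40 N (contact force between drive_head and anything else above 40 N).
It fails at once if the bottle is moved by more than 25 mm or tipped (distance of amber_bottle from where it was at the start of the episode above 0.025 m or angle between amber_bottle's own z axis and vertical above 0.4 rad).
It fails at once if the beaker is moved by more than 25 mm or tipped (distance of beaker from where it was at the start of the episode above 0.025 m or angle between beaker's own z axis and vertical above 0.4 rad).
It fails at once if the screwdriver is moved by more than 25 mm (distance of screwdriver from where it was at the start of the episode above 0.025 m).
It also fails if it takes over 72 s, if anything falls off the work surface, if the arm or the gripper's body presses on something with over 40 N, if the wrist force passes 120 N, or if a joint passes its speed limit or range.

### The arm

A 7-joint arm with a two-finger parallel gripper is mounted at the origin on a cart in front of the work surface, level with it; the furniture and walls round the work are solid. World frame = base frame: x ahead of the robot, y to its left, z up, the work surface at z = 0. Lengths are in m, angles in rad, forces in N, time in s.
With the tool pointing down it reaches from about 0.35 to 0.9 m from the base axis. Payload 7.2 kg.
Tool frame: the origin (TCP) lies at the very end of the fingers, on their centre line; the grasp point (between the pads) lies 19 mm behind it (robot.hold_point_z is the distance from the TCP to the grasp point, in m); z points along the fingers, y is the line along which they close (so a half turn about z gives the same grasp; the last joint's range is limited). The gripper opens to 85 mm and grips with 20 to 120 N. Pads are 22 mm wide; open, the fingers measure 114 mm over their backs; the gripper's body (76 mm by 85 mm) begins 54 mm behind the grasp point. The pads swing forward as they close: fully open they stand 13 mm farther back than shut.
Start: joints at [1.268, 0.411, -0.013, 1.596, 0.006, 1.134, -0.082], TCP at [0.145, -0.608, 0.231] pointing down, gripper open.
Joint ranges: [-2.95, 2.95], [-0.29, 1.99], [-1.47, 1.44], [0.14, 2.54], [-1.03, 4.17], [0.13, 1.85], [-2.86, 2.86]. Speed limits (rad/s): [2.39, 2.39, 3.01, 3.01, 3.14, 3.14, 3.14].

### API

Orientations are given as a rotation vector (axis times angle).
In Python, from rig import robot gives the robot as it stands.
- The arm moves only by the tool move_arm, never from a script. Its argument "plan" is a list of rows, each an object of numbers: "wx", "wy", "wz": the turn, a rotation vector about the tool's x, y, z in degrees; "dx", "dy", "dz": the shift along the tool's x, y, z in m; "claw": the opening, from 0 (shut) to 1 (fully open). In form: [{"wx": .., "wy": .., "wz": .., "dx": .., "dy": .., "dz": .., "claw": ..}, ...]. A call has 1 to 12 rows; each row shifts and turns the commanded pose from where the row before left it, along the tool's axes as they then stand; what a row does not reach is not made up. A row lasts 1/8 s, in which the tool goes at most 62.5 mm and 10.7 degrees, less where a joint would pass 70% of its speed; a pose out of reach is approached as far as the arm can. A call is refused whole if a number of a shift passes 0.0625 or a number of a turn 10.7, either way. A call with a gripper value outside its range is refused whole. The fingers move at their own pace and stop on an object; "squeeze" is the grip in N (left out, the last holds). Time passes only in rows, so rows that do not move let the fingers close. It gives the time, the measured TCP pose, the force, the opening and the grip force at its end, in the units of the state.
- robot.sense(): the state, without advancing time (a new reading comes with each control period).
- robot.camera(name): name is "scene" or "top" or "wrist"; returns the picture (384x512x3 uint8, red, green, blue); there is no depth.
- robot.get_calibration(name): a dict with "fovy" (degrees; the focal length in pixels is half the picture's height over the tangent of half this angle, whatever the lens; pixels are square), "cx", "cy" (the principal point, pixels), "world_from_camera" (4x4, takes a point from camera to world coordinates). Camera axes: x right, y down, z forward; pixel columns grow to the right and rows downward; lengths in m; the calibration is good to about 2 mm. A picture is of the moment at which its call begins: read the wrist's pose just before it. get_calibration takes no time and is no camera call; for the wrist camera it gives the pose at the moment of the call.
- robot.finish_job(): hands the job in; it is judged then, once.
The state is a dict: "clock": time; "joint_pos": joint angles; "qvel": joint speeds; "joint_torque": joint torques, N m; "tool_pos": TCP position; "eef_rot": TCP orientation; "force": force on the tool from outside, world axes, zero at the start; "wrist_torque": the same for the moment, N m; "gripper_width": finger opening in m; "gripper_force": force on a finger pad.
Only numpy, scipy, OpenCV 4.12 (cv2) and the standard library are available. Lean on these libraries where they do the work, as an engineer would, in place of code of your own. Each camera call takes 0.05 s, during which the arm holds its last target. There are 200 camera calls.

## Working session

There is one attempt and no reset: what is moved stays moved. The work goes in short steps, Python scripts to look and compute and a tool call to move; the robot and the scene stay as the last step left them, time stands still between calls to the robot, and variables do not carry over. Pictures are saved under pics/ and viewed, at most 10 in all, crops included, and the job is handed in when it is done.

Besides the shell and the picture viewer there is one more tool, called after "Call:" as a command line: name --argument value ..., lists and objects as JSON in quotes. move_arm: Moves the arm, as the interface text tells. Its arguments: {"type":"object","properties":{"plan":{"type":"array"},"squeeze":{"type":"number"}},"required":["plan"]}

```bash
mkdir -p pics
cat > h.py <<'E'
import numpy as np,cv2
from rig import robot
def snap(name,fn):
    c=robot.get_calibration(name); im=robot.camera(name); cv2.imwrite('pics/'+fn,im[:,:,::-1]); return im,c
def ray(c,u,v,z):
    f=192/np.tan(np.radians(c['fovy'])/2); T=np.array(c['world_from_camera'])
    d=T[:3,:3]@np.array([(u-c['cx'])/f,(v-c['cy'])/f,1]); o=T[:3,3]
    return o+d*(z-o[2])/d[2]
def proj(c,p):
    f=192/np.tan(np.radians(c['fovy'])/2); T=np.array(c['world_from_camera'])
    q=T[:3,:3].T@(np.array(p)-T[:3,3]); return q[0]/q[2]*f+c['cx'],q[1]/q[2]*f+c['cy']
E
python3 - <<'E'
from h import *
import numpy as np
np.set_printoptions(precision=3,suppress=True)
ims=[]
for n in ['scene','top']:
    im,c=snap(n,n+'0.png'); print(n,c['fovy'],c['cx'],c['cy'],np.array(c['world_from_camera']))
print({k:np.round(v,3) for k,v in robot.sense().items()}, robot.hold_point_z)
E
```

```text
scene 47.36763367794965 261.49465267453877 191.04760752682253 [[ 0.7   -0.45   0.555  0.011]
 [-0.714 -0.416  0.563 -0.456]
 [-0.022 -0.79  -0.613  0.64 ]
 [ 0.     0.     0.     1.   ]]
top 51.21181377117518 260.8931912085575 183.99484605143277 [[ 0.015 -0.996  0.086  0.431]
 [-1.    -0.014  0.006  0.077]
 [-0.004 -0.087 -0.996  1.093]
 [ 0.     0.     0.     1.   ]]
{'clock': np.float64(0.1), 'joint_pos': array([ 1.268,  0.412, -0.013,  1.597,  0.006,  1.134, -0.082]), 'qvel': array([-0.001, -0.   , -0.   , -0.003,  0.   , -0.   ,  0.   ]), 'joint_torque': array([  0.002, -60.183,   0.684, -30.009,   0.014,   0.007,   0.   ]), 'tool_pos': array([ 0.145, -0.607,  0.231]), 'eef_rot': array([-3.119, -0.368,  0.   ]), 'force': array([-0.39 , -0.12 , -0.964]), 'wrist_torque': array([0.027, 0.001, 0.045]), 'gripper_force': np.float64(0.0), 'gripper_width': np.float64(0.086)} 0.0187
```

View pics/top0.png

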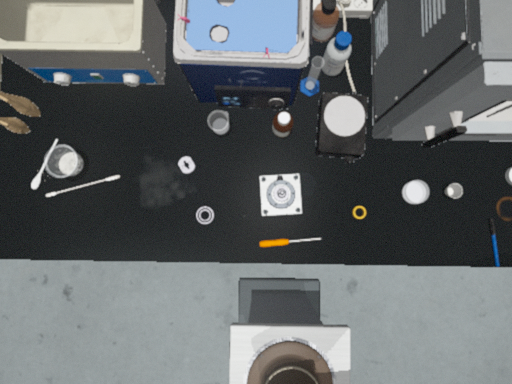

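View pics/scene0.png

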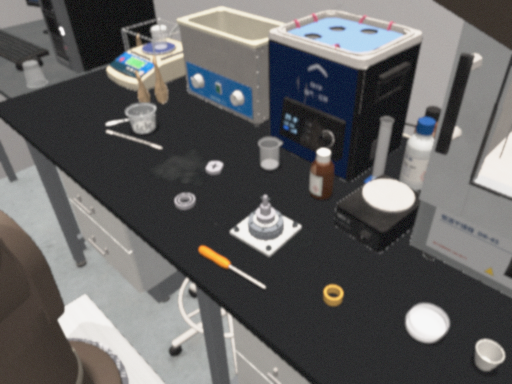

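The top view shows the bearing at (205,215), retainer (186,165), head (281,194) and spacer (360,212). The beaker is at (219,122), the bottle at (283,122) and the screwdriver at (260–322,242).

Run:
```python
from h import *
im=cv2.imread('pics/top0.png'); c=robot.get_calibration('top')
cr=[im[y-25:y+25,x-33:x+33] for x,y in [(205,215),(186,165),(281,194),(360,212)]]
cr=[cv2.resize(a,(396,300),interpolation=cv2.INTER_CUBIC) for a in cr]
cv2.imwrite('pics/crop.png',np.vstack([np.hstack(cr[:2]),np.hstack(cr[2:])]))
for n,u,v,z in [('bearing',205,215,.012),('ret',186,165,.011),('head',281,194,.01),('spacer',360,212,.018),('drv',261,243,.01),('drv2',322,239,.01)]: print(n,ray(c,u,v,z).round(4))
```

```text
bearing [0.4387 0.2318 0.012 ]
ret [0.5737 0.2873 0.011 ]
head [0.4984 0.0278 0.01  ]
spacer [ 0.4528 -0.1834  0.018 ]
drv [0.3662 0.08   0.01  ]
drv2 [ 0.3793 -0.0832  0.01  ]
```

View pics/crop.png

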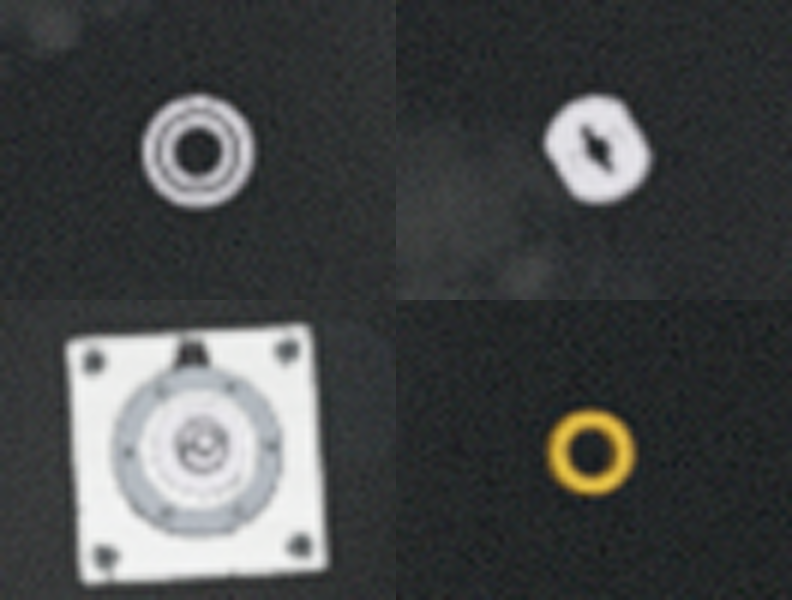

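Call:
move_arm --plan '[{"wz": -9.56}, {"wz": -9.56}, {"wz": -9.56}, {"wz": -9.56}, {"wz": -9.56}, {"wz": -9.56}, {"wz": -9.56}, {"wz": -9.56}, {"dx": 0.046, "dy": 0.033}, {"dx": 0.046, "dy": 0.033}, {"dx": 0.046, "dy": 0.033}, {"dx": 0.046, "dy": 0.033}]'

```text
schema error: expected keys wx, wy, wz, dx, dy, dz, claw
```

Run:
```python
from h import *
from scipy.spatial.transform import Rotation as R
np.set_printoptions(precision=4,suppress=True)
s=robot.sense(); c=robot.get_calibration('wrist'); Rt=R.from_rotvec(s['eef_rot']).as_matrix()
T=np.array(c['world_from_camera']); print(s['tool_pos'],Rt,s['joint_pos']); print(c['fovy'],c['cx'],c['cy'],'cam in tool',Rt.T@(T[:3,3]-s['tool_pos']),Rt.T@T[:3,:3])
```

```text
[ 0.1453 -0.6074  0.2306] [[ 0.9725  0.2327 -0.0004]
 [ 0.2327 -0.9725  0.0014]
 [-0.0001 -0.0014 -1.    ]] [ 1.2678  0.4118 -0.0127  1.5969  0.0056  1.1343 -0.0822]
58.791345392218595 252.33892918318566 189.77779058306237 cam in tool [ 0.0816  0.0007 -0.1428] [[-0.0003 -0.9478 -0.3189]
 [ 1.     -0.     -0.0009]
 [ 0.0008 -0.3189  0.9478]]
```

Call:
move_arm --plan '[{"wx": 0, "wy": 0, "wz": -9.56, "dx": 0, "dy": 0, "dz": 0, "claw": 1}, {"wx": 0, "wy": 0, "wz": -9.56, "dx": 0, "dy": 0, "dz": 0, "claw": 1}, {"wx": 0, "wy": 0, "wz": -9.56, "dx": 0, "dy": 0, "dz": 0, "claw": 1}, {"wx": 0, "wy": 0, "wz": -9.56, "dx": 0, "dy": 0, "dz": 0, "claw": 1}, {"wx": 0, "wy": 0, "wz": -9.56, "dx": 0, "dy": 0, "dz": 0, "claw": 1}, {"wx": 0, "wy": 0, "wz": -9.56, "dx": 0, "dy": 0, "dz": 0, "claw": 1}, {"wx": 0, "wy": 0, "wz": -9.56, "dx": 0, "dy": 0, "dz": 0, "claw": 1}, {"wx": 0, "wy": 0, "wz": -9.56, "dx": 0, "dy": 0, "dz": 0, "claw": 1}, {"wx": 0, "wy": 0, "wz": 0, "dx": 0.046, "dy": 0.034, "dz": 0, "claw": 1}, {"wx": 0, "wy": 0, "wz": 0, "dx": 0.046, "dy": 0.034, "dz": 0, "claw": 1}, {"wx": 0, "wy": 0, "wz": 0, "dx": 0.046, "dy": 0.034, "dz": 0, "claw": 1}, {"wx": 0, "wy": 0, "wz": 0, "dx": 0.046, "dy": 0.034, "dz": 0, "claw": 1}]'

```text
clock: 1.6
tool_pos: [0.2824, -0.4223, 0.2311]
eef_rot: [-2.223, -2.22, -0.0]
force: [0.6, 0.5, 0.7]
gripper_width: 0.0855
gripper_force: 0.0
```

Call:
move_arm --plan '[{"wx": 0, "wy": 0, "wz": 0, "dx": 0.046, "dy": 0.034, "dz": 0, "claw": 1}, {"wx": 0, "wy": 0, "wz": 0, "dx": 0.046, "dy": 0.034, "dz": 0, "claw": 1}, {"wx": 0, "wy": 0, "wz": 0, "dx": 0.046, "dy": 0.034, "dz": 0, "claw": 1}, {"wx": 0, "wy": 0, "wz": 0, "dx": 0.046, "dy": 0.034, "dz": 0, "claw": 1}, {"wx": 0, "wy": 0, "wz": 0, "dx": 0.053, "dy": 0.016, "dz": 0, "claw": 1}, {"wx": 0, "wy": 0, "wz": 0, "dx": 0.053, "dy": 0.016, "dz": 0, "claw": 1}, {"wx": 0, "wy": 0, "wz": 0, "dx": 0.053, "dy": 0.016, "dz": 0, "claw": 1}, {"wx": 0, "wy": 0, "wz": 0, "dx": 0.053, "dy": 0.016, "dz": 0, "claw": 1}, {"wx": 0, "wy": 0, "wz": 0, "dx": 0.053, "dy": 0.016, "dz": 0, "claw": 1}, {"wx": 0, "wy": 0, "wz": 0, "dx": 0, "dy": 0, "dz": 0, "claw": 1}, {"wx": 0, "wy": 0, "wz": 0, "dx": 0, "dy": 0, "dz": 0, "claw": 1}]'

```text
clock: 2.98
tool_pos: [0.4978, 0.0243, 0.2308]
eef_rot: [-2.222, -2.22, 0.002]
force: [-0.6, 0.5, 0.3]
gripper_width: 0.0851
gripper_force: 0.0
```

Run:
```python
from h import *
s=robot.sense(); print(s['clock'],s['tool_pos'],s['eef_rot'],s['joint_pos'],s['force'])
im,c=snap('wrist','w1.png')
b=cv2.imread('pics/w1.png'); u,v=proj(c,[.4984,.0278,.0975]); print(u,v)
cv2.imwrite('pics/w1b.png',cv2.resize(b,(768,576),interpolation=cv2.INTER_CUBIC))
```

```text
2.975 [0.49777105 0.0243415  0.23084359] [-2.22191498e+00 -2.22031800e+00  1.63286028e-03] [ 0.44719073  0.27221528 -0.70574108  1.86082178  0.19910779  1.08089371
 -0.3356695 ] [-0.55434041  0.51734767  0.29398917]
253.66781882705718 173.04727922856196
```

View pics/w1b.png

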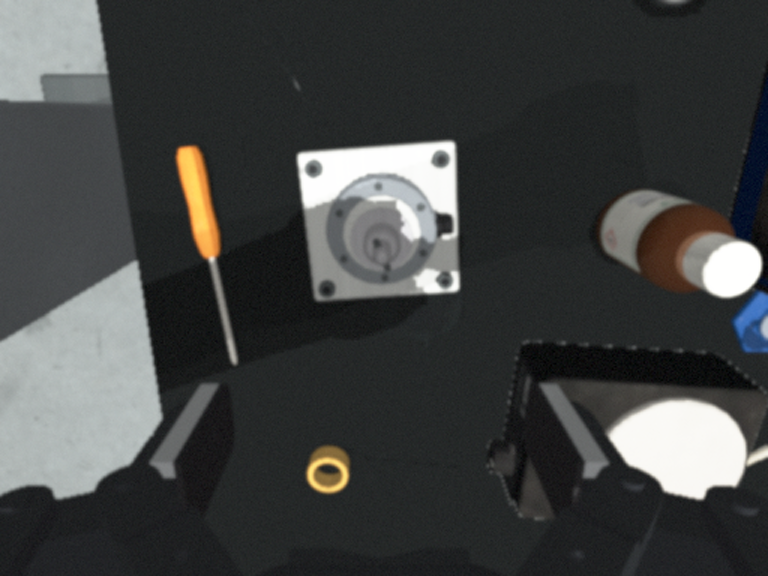

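Wrist view: the plate centre is at about (382,222) and the shaft tip at about (378,243), at 1.5x scale. The spacer's top ring is at (328,470).

Run:
```python
from h import *
c=robot.get_calibration('wrist')
print([ray(c,u/1.5,v/1.5,z).round(4) for u,v,z in [(382,222,.01),(378,243,.0975),(328,470,.018)]])
ct=robot.get_calibration('top'); print(ray(ct,281,194.7,.01),ray(ct,359.7,212.3,.018),ray(ct,281.5,192.5,.0975))
b=cv2.imread('pics/w1.png')[115:205,200:310]
b=cv2.createCLAHE(2,(2,2)).apply(cv2.cvtColor(b,cv2.COLOR_BGR2GRAY))
cv2.imwrite('pics/w1c.png',cv2.resize(b,(770,590),interpolation=cv2.INTER_CUBIC))
```

```text
[array([0.4997, 0.0304, 0.01  ]), array([0.497 , 0.0365, 0.0975]), array([ 0.4544, -0.178 ,  0.018 ])]
[0.49650766 0.02780385 0.01      ] [ 0.45197129 -0.1826246   0.018     ] [0.49670166 0.03055799 0.0975    ]
```

View pics/w1c.png

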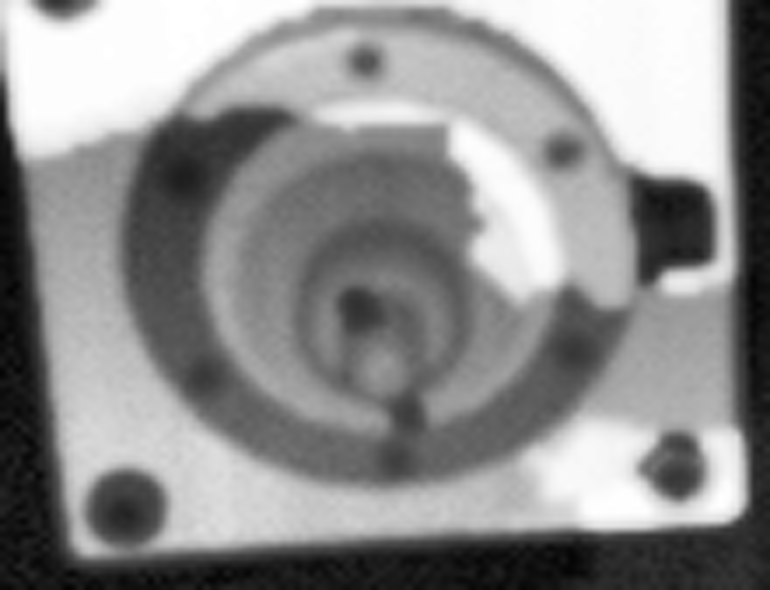

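Pin ends show as dark spots at (360,305) and (407,412) in the crop, so the pin lies at about -67° in world. The tip is near (382,370). Next I'll go above the bearing.

Call:
move_arm --plan '[{"wx": 0, "wy": 0, "wz": 0, "dx": 0.042, "dy": -0.0114, "dz": 0.022, "claw": 1}, {"wx": 0, "wy": 0, "wz": 0, "dx": 0.042, "dy": -0.0114, "dz": 0.022, "claw": 1}, {"wx": 0, "wy": 0, "wz": 0, "dx": 0.042, "dy": -0.0114, "dz": 0.022, "claw": 1}, {"wx": 0, "wy": 0, "wz": 0, "dx": 0.042, "dy": -0.0114, "dz": 0.022, "claw": 1}, {"wx": 0, "wy": 0, "wz": 0, "dx": 0.042, "dy": -0.0114, "dz": 0.022, "claw": 1}, {"wx": 0, "wy": 0, "wz": 0, "dx": 0, "dy": 0, "dz": 0, "claw": 1}, {"wx": 0, "wy": 0, "wz": 0, "dx": 0, "dy": 0, "dz": 0, "claw": 1}]'

```text
clock: 3.9
tool_pos: [0.442, 0.2331, 0.1213]
eef_rot: [2.224, 2.218, -0.001]
force: [0.0, -0.4, -0.6]
gripper_width: 0.086
gripper_force: 0.0
```

Run:
```python
from h import *
im,c=snap('wrist','w2.png'); s=robot.sense(); print(s['clock'],s['tool_pos'],s['force'])
g=cv2.cvtColor(im,cv2.COLOR_RGB2GRAY)
for z,t in((.012,.0235),):
    u,v=proj(c,[.4397,.233,z]); print('pred',u,v)
    x0,y0=int(u)-70,int(v)-70; w=g[y0:y0+140,x0:x0+140]
    _,b=cv2.threshold(w,0,255,cv2.THRESH_OTSU); cs,_=cv2.findContours(b,cv2.RETR_EXTERNAL,cv2.CHAIN_APPROX_NONE)
    k=max(cs,key=cv2.contourArea); e=cv2.fitEllipse(k); print(e)
    print(ray(c,e[0][0]+x0,e[0][1]+y0,.011))
cc=robot.get_calibration('wrist');
```

```text
3.95 [0.44235083 0.23283162 0.12149317] [-0.32808253  0.124511    0.25035257]
pred 249.86072452920175 185.80677368384852
((71.64386749267578, 69.38400268554688), (59.8245964050293, 60.553558349609375), 29.472684860229492)
[0.44030731 0.2338392  0.011     ]
```

Call:
move_arm --plan '[{"wx": 0, "wy": 0, "wz": 0, "dx": 0.0007, "dy": -0.002, "dz": 0.04, "claw": 1}, {"wx": 0, "wy": 0, "wz": 0, "dx": 0, "dy": 0, "dz": 0.04, "claw": 1}, {"wx": 0, "wy": 0, "wz": 0, "dx": 0, "dy": 0, "dz": 0.03, "claw": 0.7}, {"wx": 0, "wy": 0, "wz": 0, "dx": 0, "dy": 0, "dz": 0.0085, "claw": 0.7}, {"wx": 0, "wy": 0, "wz": 0, "dx": 0, "dy": 0, "dz": 0, "claw": 0.6}, {"wx": 0, "wy": 0, "wz": 0, "dx": 0, "dy": 0, "dz": 0, "claw": 0}, {"wx": 0, "wy": 0, "wz": 0, "dx": 0, "dy": 0, "dz": 0, "claw": 0}, {"wx": 0, "wy": 0, "wz": 0, "dx": 0, "dy": 0, "dz": 0, "claw": 0}, {"wx": 0, "wy": 0, "wz": 0, "dx": 0, "dy": 0, "dz": 0, "claw": 0}]' --squeeze 40

```text
clock: 5.08
tool_pos: [0.4404, 0.2353, 0.0042]
eef_rot: [2.222, 2.218, 0.002]
force: [-0.9, -1.9, 7.8]
gripper_width: 0.0444
gripper_force: 41.3
```

Call:
move_arm --plan '[{"wx": 0, "wy": 0, "wz": 0, "dx": 0, "dy": 0, "dz": -0.02, "claw": 0}, {"wx": 0, "wy": 0, "wz": 0, "dx": 0, "dy": 0, "dz": -0.05, "claw": 0}, {"wx": 0, "wy": 0, "wz": 0, "dx": 0, "dy": 0, "dz": -0.06, "claw": 0}, {"wx": 0, "wy": 0, "wz": 0, "dx": -0.051, "dy": 0.0143, "dz": -0.018, "claw": 0}, {"wx": 0, "wy": 0, "wz": 0, "dx": -0.051, "dy": 0.0143, "dz": 0, "claw": 0}, {"wx": 0, "wy": 0, "wz": 0, "dx": -0.051, "dy": 0.0143, "dz": 0, "claw": 0}, {"wx": 0, "wy": 0, "wz": 0, "dx": -0.051, "dy": 0.0143, "dz": 0, "claw": 0}, {"wx": 0, "wy": 0, "wz": 0, "dx": 0, "dy": 0, "dz": 0, "claw": 0}, {"wx": 0, "wy": 0, "wz": 0, "dx": 0, "dy": 0, "dz": 0, "claw": 0}]'

```text
clock: 6.2
tool_pos: [0.4963, 0.0318, 0.1513]
eef_rot: [2.223, 2.219, 0.001]
force: [-0.5, 0.9, -0.5]
gripper_width: 0.0445
gripper_force: 41.3
```

Run:
```python
from h import *
s=robot.sense(); print(s['clock'],s['tool_pos'],s['force'],s['gripper_width'])
im,c=snap('wrist','w3.png')
cv2.imwrite('pics/w3b.png',cv2.resize(cv2.imread('pics/w3.png')[140:340,110:376],(798,600),interpolation=cv2.INTER_CUBIC))
```

```text
6.2 [0.4963379  0.03180407 0.15129042] [-0.45563453  0.89701685 -0.51554431] 0.044504082581976134
```

View pics/w3b.png

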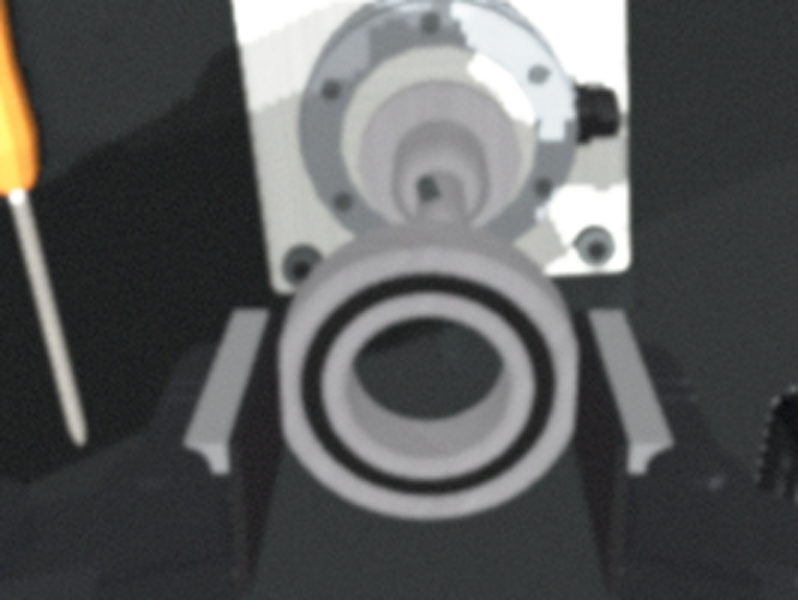

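The bearing is held level and centred: its black ring is centred at about (428,384) in the crop, and the shaft flange at about x=442.

Run:
```python
from h import *
c=robot.get_calibration('wrist')
P=lambda u,v,z: ray(c,110+u/3,140+v/3,z).round(4)
print('brg ring L,R,T,B',P(302,384,.1593),P(555,384,.1593),P(428,272,.1593),P(428,495,.1593))
print('flange LR',P(357,150,.054),P(528,150,.054),'far edge',P(442,80,.054))
print('shaft LR',P(392,165,.0705),P(488,165,.0705),'far',P(440,120,.0705))
print('boss LR',P(340,140,.038),P(535,140,.038),'far',P(440,45,.038)) 
print('housing LR',P(299,110,.034),P(578,110,.034),'far',P(435,0,.034))
```

```text
brg ring L,R,T,B [0.4771 0.0314 0.1593] [0.5152 0.0314 0.1593] [0.4961 0.0499 0.1593] [0.4961 0.0115 0.1593]
flange LR [0.4786 0.0332 0.054 ] [0.521  0.0332 0.054 ] far edge [0.4996 0.0511 0.054 ]
shaft LR [0.4878 0.0351 0.0705] [0.5101 0.0351 0.0705] far [0.4989 0.046  0.0705]
boss LR [0.473  0.0306 0.038 ] [0.5244 0.0306 0.038 ] far [0.4993 0.0561 0.038 ]
housing LR [0.4621 0.0377 0.034 ] [0.536  0.0377 0.034 ] far [0.498 0.067 0.034]
```

Call:
move_arm --plan '[{"wx": 0, "wy": 0, "wz": 0, "dx": -0.001, "dy": 0.0028, "dz": 0.02, "claw": 0}, {"wx": 0, "wy": 0, "wz": 0, "dx": 0, "dy": 0, "dz": 0.02, "claw": 0}, {"wx": 0, "wy": 0, "wz": 0, "dx": 0, "dy": 0, "dz": 0.01, "claw": 0}, {"wx": 0, "wy": 0, "wz": 0, "dx": 0, "dy": 0, "dz": 0.01, "claw": 0}, {"wx": 0, "wy": 0, "wz": 0, "dx": 0, "dy": 0, "dz": 0.006, "claw": 0}, {"wx": 0, "wy": 0, "wz": 0, "dx": 0, "dy": 0, "dz": 0, "claw": 0}]'

```text
clock: 7.0
tool_pos: [0.4991, 0.0306, 0.0846]
eef_rot: [-2.222, -2.22, 0.0]
force: [0.6, 1.1, -0.6]
gripper_width: 0.0444
gripper_force: 41.2
```

Call:
move_arm --plan '[{"wx": 0, "wy": 0, "wz": 0, "dx": 0, "dy": 0, "dz": 0.004, "claw": 0}, {"wx": 0, "wy": 0, "wz": 0, "dx": 0, "dy": 0, "dz": 0.004, "claw": 0}, {"wx": 0, "wy": 0, "wz": 0, "dx": 0, "dy": 0, "dz": 0.003, "claw": 0}, {"wx": 0, "wy": 0, "wz": 0, "dx": 0, "dy": 0, "dz": 0, "claw": 0}]'

```text
clock: 7.5
tool_pos: [0.499, 0.0305, 0.0736]
eef_rot: [-2.222, -2.22, 0.0]
force: [0.1, -0.3, -1.0]
gripper_width: 0.0442
gripper_force: 41.2
```

Call:
move_arm --plan '[{"wx": 0, "wy": 0, "wz": 0, "dx": 0, "dy": 0, "dz": 0.005, "claw": 0}, {"wx": 0, "wy": 0, "wz": 0, "dx": 0, "dy": 0, "dz": 0.005, "claw": 0}, {"wx": 0, "wy": 0, "wz": 0, "dx": 0, "dy": 0, "dz": 0.0045, "claw": 0}, {"wx": 0, "wy": 0, "wz": 0, "dx": 0, "dy": 0, "dz": 0, "claw": 0}]'

```text
clock: 8.0
tool_pos: [0.4989, 0.0306, 0.0589]
eef_rot: [-2.222, -2.22, 0.0]
force: [-0.1, 1.0, -0.9]
gripper_width: 0.0445
gripper_force: 41.2
```

Call:
move_arm --plan '[{"wx": 0, "wy": 0, "wz": 0, "dx": 0, "dy": 0, "dz": 0, "claw": 0.8}, {"wx": 0, "wy": 0, "wz": 0, "dx": 0, "dy": 0, "dz": 0, "claw": 0.8}, {"wx": 0, "wy": 0, "wz": 0, "dx": 0, "dy": 0, "dz": 0, "claw": 0.8}, {"wx": 0, "wy": 0, "wz": 0, "dx": 0, "dy": 0, "dz": -0.03, "claw": 1}, {"wx": 0, "wy": 0, "wz": 0, "dx": 0, "dy": 0, "dz": -0.05, "claw": 1}, {"wx": 0, "wy": 0, "wz": 0, "dx": 0, "dy": 0, "dz": -0.031, "claw": 1}, {"wx": 0, "wy": 0, "wz": 0, "dx": -0.053, "dy": -0.0114, "dz": 0, "claw": 1}, {"wx": 0, "wy": 0, "wz": 0, "dx": -0.053, "dy": -0.0114, "dz": 0, "claw": 1}, {"wx": 0, "wy": 0, "wz": 0, "dx": -0.053, "dy": -0.0114, "dz": 0, "claw": 1}, {"wx": 0, "wy": 0, "wz": 0, "dx": -0.053, "dy": -0.0114, "dz": 0.04, "claw": 1}, {"wx": 0, "wy": 0, "wz": 0, "dx": 0, "dy": 0, "dz": 0, "claw": 1}, {"wx": 0, "wy": 0, "wz": 0, "dx": 0, "dy": 0, "dz": 0, "claw": 1}]'

```text
clock: 9.5
tool_pos: [0.4542, -0.1772, 0.1333]
eef_rot: [-2.223, -2.22, -0.001]
force: [0.1, -0.1, 0.4]
gripper_width: 0.085
gripper_force: 0.0
```

Run:
```python
from h import *
s=robot.sense(); im,c=snap('wrist','w4.png'); print(s['clock'],s['tool_pos'],s['force'])
h=cv2.cvtColor(im,cv2.COLOR_RGB2HSV); b=cv2.inRange(h,(12,90,60),(40,255,255))
cs,_=cv2.findContours(b,cv2.RETR_EXTERNAL,cv2.CHAIN_APPROX_NONE)
k=max(cs,key=cv2.contourArea); print(cv2.boundingRect(k)); x,y,w,hh=cv2.boundingRect(k)
# fit model: silhouette of cylinder
from scipy.optimize import minimize
a=np.linspace(0,2*np.pi,60)
hull=cv2.convexHull(k)
def box(p):
    q=np.array([proj(c,[p[0]+.017*np.cos(t),p[1]+.017*np.sin(t),z]) for t in a for z in(0,.018)])
    return np.r_[q.min(0),q.max(0)]
tgt=np.array([x,y,x+w-1,y+hh-1])
r=minimize(lambda p:((box(p)-tgt)**2).sum(),ray(c,x+w/2,y+hh/2,.01)[:2],method='Nelder-Mead'); print(r.x,r.fun)
ct=robot.get_calibration('top'); t=cv2.cvtColor(robot.camera('top'),cv2.COLOR_RGB2BGR); cv2.imwrite('pics/top1.png',t)
```

```text
9.5 [ 0.45423814 -0.17724952  0.1332812 ] [ 0.07241859 -0.08232311  0.38679641]
(230, 163, 46, 48)
[ 0.4539982  -0.18233257] 3.466518111066643
```

Call:
move_arm --plan '[{"wx": 0, "wy": 0, "wz": 0, "dx": -0.001, "dy": 0.0003, "dz": 0.045, "claw": 1}, {"wx": 0, "wy": 0, "wz": 0, "dx": 0, "dy": 0, "dz": 0.045, "claw": 0.8}, {"wx": 0, "wy": 0, "wz": 0, "dx": 0, "dy": 0, "dz": 0.026, "claw": 0.6}, {"wx": 0, "wy": 0, "wz": 0, "dx": 0, "dy": 0, "dz": 0.009, "claw": 0.6}, {"wx": 0, "wy": 0, "wz": 0, "dx": 0, "dy": 0, "dz": 0, "claw": 0.5}, {"wx": 0, "wy": 0, "wz": 0, "dx": 0, "dy": 0, "dz": 0, "claw": 0}, {"wx": 0, "wy": 0, "wz": 0, "dx": 0, "dy": 0, "dz": 0, "claw": 0}, {"wx": 0, "wy": 0, "wz": 0, "dx": 0, "dy": 0, "dz": 0, "claw": 0}, {"wx": 0, "wy": 0, "wz": 0, "dx": 0, "dy": 0, "dz": 0, "claw": 0}]'

```text
clock: 10.72
tool_pos: [0.4555, -0.1786, 0.0095]
eef_rot: [2.221, 2.219, 0.002]
force: [-1.3, 3.1, 7.2]
gripper_width: 0.0315
gripper_force: 40.0
```

Call:
move_arm --plan '[{"wx": 0, "wy": 0, "wz": 0, "dx": 0, "dy": 0, "dz": -0.03, "claw": 0}, {"wx": 0, "wy": 0, "wz": 0, "dx": 0, "dy": 0, "dz": -0.06, "claw": 0}, {"wx": 0, "wy": 0, "wz": 0, "dx": 0, "dy": 0, "dz": -0.06, "claw": 0}, {"wx": 0, "wy": 0, "wz": 0, "dx": 0.053, "dy": 0.0113, "dz": -0.005, "claw": 0}, {"wx": 0, "wy": 0, "wz": 0, "dx": 0.053, "dy": 0.0113, "dz": 0, "claw": 0}, {"wx": 0, "wy": 0, "wz": 0, "dx": 0.053, "dy": 0.0113, "dz": 0, "claw": 0}, {"wx": 0, "wy": 0, "wz": 0, "dx": 0.053, "dy": 0.0113, "dz": 0, "claw": 0}, {"wx": 0, "wy": 0, "wz": 0, "dx": 0, "dy": 0, "dz": 0, "claw": 0}, {"wx": 0, "wy": 0, "wz": 0, "dx": 0, "dy": 0, "dz": 0, "claw": 0}, {"wx": 0, "wy": 0, "wz": 0, "dx": 0, "dy": 0, "dz": 0, "claw": 0}]'

```text
clock: 11.98
tool_pos: [0.4997, 0.0316, 0.1632]
eef_rot: [2.225, 2.217, -0.001]
force: [1.4, -0.2, -0.6]
gripper_width: 0.0316
gripper_force: 40.1
```

Run:
```python
from h import *
s=robot.sense(); print(s['clock'],s['tool_pos'],s['force'],s['gripper_width'])
im,c=snap('wrist','w5.png')
cv2.imwrite('pics/w5b.png',cv2.resize(cv2.imread('pics/w5.png')[140:340,110:376],(798,600),interpolation=cv2.INTER_CUBIC))
```

```text
11.975 [0.49971692 0.03155519 0.1632207 ] [ 1.42764487 -0.22102698 -0.619605  ] 0.03157040720621378
```

View pics/w5b.png

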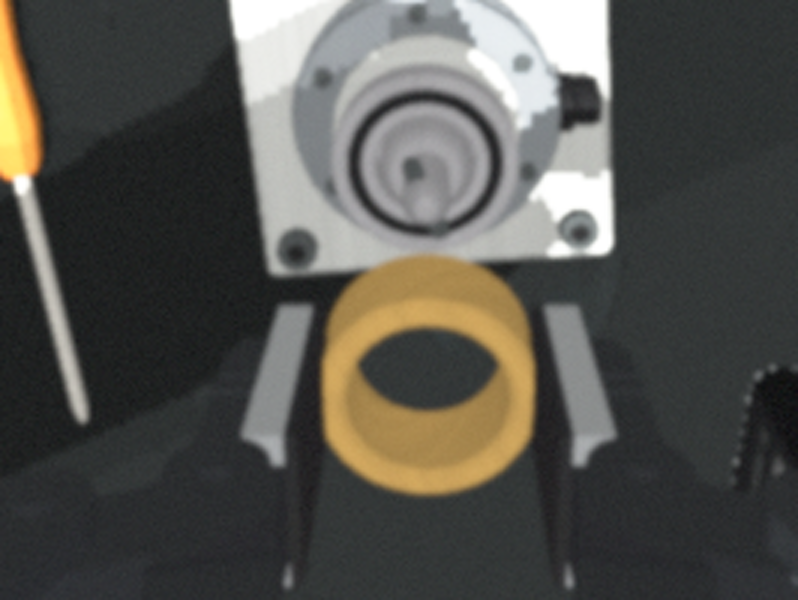

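The bearing sits on the seat, with its ring centred at (426,161). The spacer is held upright with its top ring centred at (429,396). The pin ends are at (410,165) and (440,230).

Run:
```python
from h import *
c=robot.get_calibration('wrist')
P=lambda u,v,z: ray(c,110+u/3,140+v/3,z).round(4)
z=.1717
print('spacer L,R,T,B',P(322,396,z),P(536,396,z),P(429,298,z),P(429,494,z))
print('brg ring',P(350,161,.066),P(502,161,.066),P(426,88,.066),P(426,235,.066))
print('pin ends',P(410,165,.09),P(440,230,.09),'tip',P(425,208,.0975))
```

```text
spacer L,R,T,B [0.4836 0.0287 0.1717] [0.5159 0.0286 0.1717] [0.4998 0.045  0.1717] [0.4997 0.011  0.1717]
brg ring [0.4803 0.0293 0.066 ] [0.518  0.0292 0.066 ] [0.4992 0.048  0.066 ] [0.4991 0.0093 0.066 ]
pin ends [0.4956 0.0367 0.09  ] [0.5024 0.0209 0.09  ] tip [0.499  0.0293 0.0975]
```

Call:
move_arm --plan '[{"wx": 0, "wy": 0, "wz": 0, "dx": 0.001, "dy": -0.0006, "dz": 0.02, "claw": 0}, {"wx": 0, "wy": 0, "wz": 0, "dx": 0, "dy": 0, "dz": 0.02, "claw": 0}, {"wx": 0, "wy": 0, "wz": 0, "dx": 0, "dy": 0, "dz": 0.015, "claw": 0}, {"wx": 0, "wy": 0, "wz": 0, "dx": 0, "dy": 0, "dz": 0.01, "claw": 0}, {"wx": 0, "wy": 0, "wz": 0, "dx": 0, "dy": 0, "dz": 0.005, "claw": 0}, {"wx": 0, "wy": 0, "wz": 0, "dx": 0, "dy": 0, "dz": 0.003, "claw": 0}, {"wx": 0, "wy": 0, "wz": 0, "dx": 0, "dy": 0, "dz": 0, "claw": 0}]'

```text
clock: 12.9
tool_pos: [0.4994, 0.0343, 0.0903]
eef_rot: [2.222, 2.22, 0.0]
force: [-1.1, -0.8, 0.5]
gripper_width: 0.0314
gripper_force: 40.1
```

Call:
move_arm --plan '[{"wx": 0, "wy": 0, "wz": 0, "dx": -0.0015, "dy": -0.0003, "dz": 0.001, "claw": 0}, {"wx": 0, "wy": 0, "wz": 0, "dx": 0, "dy": 0, "dz": 0.003, "claw": 0}, {"wx": 0, "wy": 0, "wz": 0, "dx": 0, "dy": 0, "dz": 0.003, "claw": 0}, {"wx": 0, "wy": 0, "wz": 0, "dx": 0, "dy": 0, "dz": 0.003, "claw": 0}, {"wx": 0, "wy": 0, "wz": 0, "dx": 0, "dy": 0, "dz": 0, "claw": 0}]'

```text
clock: 13.52
tool_pos: [0.4987, 0.0328, 0.0799]
eef_rot: [-2.222, -2.22, 0.001]
force: [-1.3, -0.1, -0.6]
gripper_width: 0.0317
gripper_force: 40.1
```

Call:
move_arm --plan '[{"wx": 0, "wy": 0, "wz": 0, "dx": 0, "dy": 0, "dz": 0.003, "claw": 0}, {"wx": 0, "wy": 0, "wz": 0, "dx": 0, "dy": 0, "dz": 0, "claw": 0}, {"wx": 0, "wy": 0, "wz": 0, "dx": 0, "dy": 0, "dz": 0, "claw": 0.8}, {"wx": 0, "wy": 0, "wz": 0, "dx": 0, "dy": 0, "dz": 0, "claw": 0.8}, {"wx": 0, "wy": 0, "wz": 0, "dx": 0, "dy": 0, "dz": 0, "claw": 0.8}, {"wx": 0, "wy": 0, "wz": 0, "dx": 0, "dy": 0, "dz": -0.04, "claw": 1}, {"wx": 0, "wy": 0, "wz": 0, "dx": 0, "dy": 0, "dz": -0.045, "claw": 1}]'

```text
clock: 14.4
tool_pos: [0.4984, 0.0328, 0.1627]
eef_rot: [-2.221, -2.219, 0.002]
force: [1.3, -0.6, 0.2]
gripper_width: 0.0851
gripper_force: 0.0
```

Call:
move_arm --plan '[{"wx": 0, "wy": 0, "wz": 0, "dx": 0.0512, "dy": 0.0154, "dz": -0.01, "claw": 1}, {"wx": 0, "wy": 0, "wz": 0, "dx": 0.0512, "dy": 0.0154, "dz": 0, "claw": 1}, {"wx": 0, "wy": 0, "wz": 0, "dx": 0.0512, "dy": 0.0154, "dz": 0, "claw": 1}, {"wx": 0, "wy": 0, "wz": 0, "dx": 0.0512, "dy": 0.0154, "dz": 0.02, "claw": 1}, {"wx": 0, "wy": 0, "wz": 0, "dx": 0.0512, "dy": 0.0154, "dz": 0.02, "claw": 1}, {"wx": 0, "wy": 0, "wz": 0, "dx": 0, "dy": 0, "dz": 0, "claw": 1}, {"wx": 0, "wy": 0, "wz": 0, "dx": 0, "dy": 0, "dz": 0, "claw": 1}, {"wx": 0, "wy": 0, "wz": 0, "dx": 0, "dy": 0, "dz": 0, "claw": 1}]'

```text
clock: 15.4
tool_pos: [0.5768, 0.287, 0.1327]
eef_rot: [2.224, 2.217, 0.0]
force: [-0.3, -1.2, -1.0]
gripper_width: 0.0852
gripper_force: 0.0
```

Run:
```python
from h import *
s=robot.sense(); print(s['clock'],s['tool_pos'],s['force'],s['joint_pos'])
im,c=snap('wrist','w6.png')
u,v=proj(c,[.576,.289,.011]); print(u,v); u,v=int(u),int(v)
cv2.imwrite('pics/w6b.png',cv2.resize(cv2.imread('pics/w6.png')[v-45:v+45,u-60:u+60],(720,540),interpolation=cv2.INTER_CUBIC))
```

```text
15.4 [0.57684252 0.28704407 0.13272133] [-0.26946628 -1.15969704 -1.02681147] [-0.07681118  0.63549965 -0.68551464  1.61322827  0.44808983  1.05502549
 -0.89463709]
251.57270812136605 178.68335809526133
```

View pics/w6b.png

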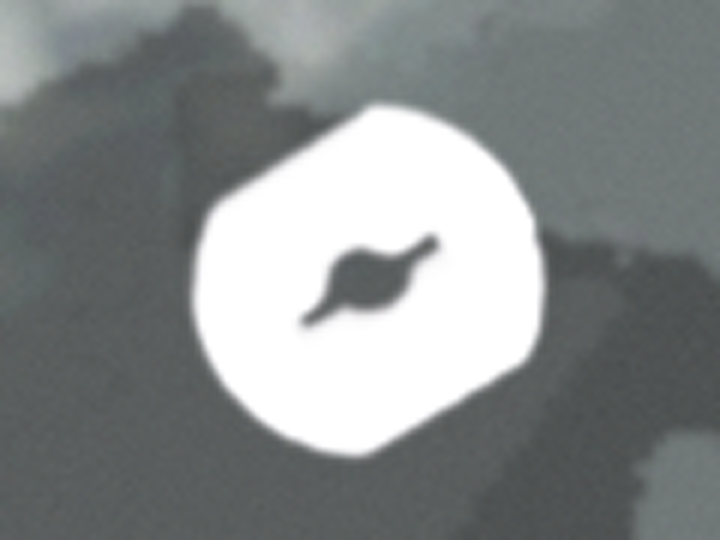

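The retainer is groove up, with its hole centre at (370,280), slot ends at (303,322) and (437,240), and flat edges from (215,207) to (372,107) and (365,455) to (525,362).

Run:
```python
from h import *
c=robot.get_calibration('wrist')
P=lambda u,v,z=.011: ray(c,251-60+u/6,178-45+v/6,z)
ang=lambda a,b:np.degrees(np.arctan2(*(P(*b)-P(*a))[[1,0]]))
print('centre',P(370,280),[P(368,108),P(368,455),P(192,285),P(546,285)])
print(ang((303,322),(437,240)),ang((215,207),(372,107)),ang((365,455),(525,362)))
print(robot.sense()['tool_pos'])
```

```text
centre [0.57699287 0.28812784 0.011     ] [array([0.57680669, 0.31175172, 0.011     ]), array([0.57663194, 0.26269694, 0.011     ]), array([0.55291339, 0.28751286, 0.011     ]), array([0.60080066, 0.28733081, 0.011     ])]
32.382477756959815 32.70667659376795 31.778536437042217
[0.57695069 0.28702956 0.13287996]
```

Call:
move_arm --plan '[{"wx": 0, "wy": 0, "wz": 9.63, "dx": 0, "dy": 0, "dz": 0.015, "claw": 1}, {"wx": 0, "wy": 0, "wz": 9.63, "dx": 0, "dy": 0, "dz": 0.015, "claw": 1}, {"wx": 0, "wy": 0, "wz": 9.63, "dx": 0, "dy": 0, "dz": 0.015, "claw": 1}, {"wx": 0, "wy": 0, "wz": 9.63, "dx": 0, "dy": 0, "dz": 0.015, "claw": 1}, {"wx": 0, "wy": 0, "wz": 9.63, "dx": 0, "dy": 0, "dz": 0.015, "claw": 1}, {"wx": 0, "wy": 0, "wz": 9.63, "dx": 0, "dy": 0, "dz": 0.015, "claw": 1}, {"wx": 0, "wy": 0, "wz": 0, "dx": 0, "dy": 0, "dz": 0.015, "claw": 0.7}, {"wx": 0, "wy": 0, "wz": 0, "dx": 0, "dy": 0, "dz": 0.01, "claw": 0.6}, {"wx": 0, "wy": 0, "wz": 0, "dx": 0, "dy": 0, "dz": 0, "claw": 0.6}, {"wx": 0, "wy": 0, "wz": 0, "dx": 0, "dy": 0, "dz": 0, "claw": 0.6}]'

```text
clock: 16.7
tool_pos: [0.5766, 0.2888, 0.0176]
eef_rot: [-3.018, -0.871, -0.001]
force: [0.1, 0.2, 0.3]
gripper_width: 0.0511
gripper_force: 0.0
```

Call:
move_arm --plan '[{"wx": 0, "wy": 0, "wz": 0, "dx": 0, "dy": 0, "dz": 0.008, "claw": 0.6}, {"wx": 0, "wy": 0, "wz": 0, "dx": 0, "dy": 0, "dz": 0.005, "claw": 0.6}, {"wx": 0, "wy": 0, "wz": 0, "dx": 0, "dy": 0, "dz": 0, "claw": 0.6}, {"wx": 0, "wy": 0, "wz": 0, "dx": 0, "dy": 0, "dz": 0, "claw": 0}, {"wx": 0, "wy": 0, "wz": 0, "dx": 0, "dy": 0, "dz": 0, "claw": 0}, {"wx": 0, "wy": 0, "wz": 0, "dx": 0, "dy": 0, "dz": 0, "claw": 0}, {"wx": 0, "wy": 0, "wz": 0, "dx": 0, "dy": 0, "dz": 0, "claw": 0}]' --squeeze 50

```text
clock: 17.58
tool_pos: [0.5765, 0.2889, 0.0045]
eef_rot: [-3.019, -0.87, -0.001]
force: [-0.2, -0.2, 2.0]
gripper_width: 0.0363
gripper_force: 50.4
```

Call:
move_arm --plan '[{"wx": 0, "wy": 0, "wz": 0, "dx": 0, "dy": 0, "dz": -0.025, "claw": 0}, {"wx": 0, "wy": 0, "wz": -10.1, "dx": 0, "dy": 0, "dz": -0.03, "claw": 0}, {"wx": 0, "wy": 0, "wz": -10.1, "dx": 0, "dy": 0, "dz": -0.03, "claw": 0}, {"wx": 0, "wy": 0, "wz": -10.1, "dx": 0, "dy": 0, "dz": -0.03, "claw": 0}, {"wx": 0, "wy": 0, "wz": -10.1, "dx": 0, "dy": 0, "dz": -0.03, "claw": 0}, {"wx": 0, "wy": 0, "wz": -10.1, "dx": 0, "dy": 0, "dz": -0.02, "claw": 0}, {"wx": 0, "wy": 0, "wz": -10.1, "dx": 0, "dy": 0, "dz": 0, "claw": 0}, {"wx": 0, "wy": 0, "wz": -10.1, "dx": 0, "dy": 0, "dz": 0, "claw": 0}, {"wx": 0, "wy": 0, "wz": -10.1, "dx": 0, "dy": 0, "dz": 0, "claw": 0}]'

```text
clock: 18.7
tool_pos: [0.5761, 0.2883, 0.1688]
eef_rot: [-1.728, -2.624, 0.001]
force: [-0.4, 0.7, -0.5]
gripper_width: 0.0362
gripper_force: 50.3
```

Call:
move_arm --plan '[{"wx": 0, "wy": 0, "wz": 0, "dx": -0.0348, "dy": -0.0288, "dz": 0, "claw": 0}, {"wx": 0, "wy": 0, "wz": 0, "dx": -0.0348, "dy": -0.0288, "dz": 0, "claw": 0}, {"wx": 0, "wy": 0, "wz": 0, "dx": -0.0348, "dy": -0.0288, "dz": 0, "claw": 0}, {"wx": 0, "wy": 0, "wz": 0, "dx": -0.0348, "dy": -0.0288, "dz": 0, "claw": 0}, {"wx": 0, "wy": 0, "wz": 0, "dx": -0.0348, "dy": -0.0288, "dz": 0, "claw": 0}, {"wx": 0, "wy": 0, "wz": 0, "dx": -0.0348, "dy": -0.0288, "dz": 0, "claw": 0}, {"wx": 0, "wy": 0, "wz": 0, "dx": 0, "dy": 0, "dz": 0, "claw": 0}, {"wx": 0, "wy": 0, "wz": 0, "dx": 0, "dy": 0, "dz": 0, "claw": 0}, {"wx": 0, "wy": 0, "wz": 0, "dx": 0, "dy": 0, "dz": 0, "claw": 0}, {"wx": 0, "wy": 0, "wz": 0, "dx": 0, "dy": 0, "dz": 0, "claw": 0}]'

```text
clock: 19.95
tool_pos: [0.4987, 0.0303, 0.1692]
eef_rot: [-1.732, -2.621, -0.001]
force: [1.1, -0.8, -0.7]
gripper_width: 0.0357
gripper_force: 50.4
```

Run:
```python
from h import *
s=robot.sense(); print(s['clock'],s['tool_pos'],s['eef_rot'],s['force'],s['gripper_width'],s['joint_pos'])
im,c=snap('wrist','w7.png')
cv2.imwrite('pics/w7b.png',cv2.resize(cv2.imread('pics/w7.png')[140:340,110:376],(798,600),interpolation=cv2.INTER_CUBIC))
```

```text
19.95 [0.49868442 0.03026301 0.16917339] [-1.73234836e+00 -2.62050868e+00 -7.46122949e-04] [ 1.1467481  -0.81150773 -0.67188232] 0.035742563286794045 [ 0.54289561  0.39829552 -0.87163401  1.92505053  0.36402623  0.98351145
 -0.09379044]
```

View pics/w7b.png

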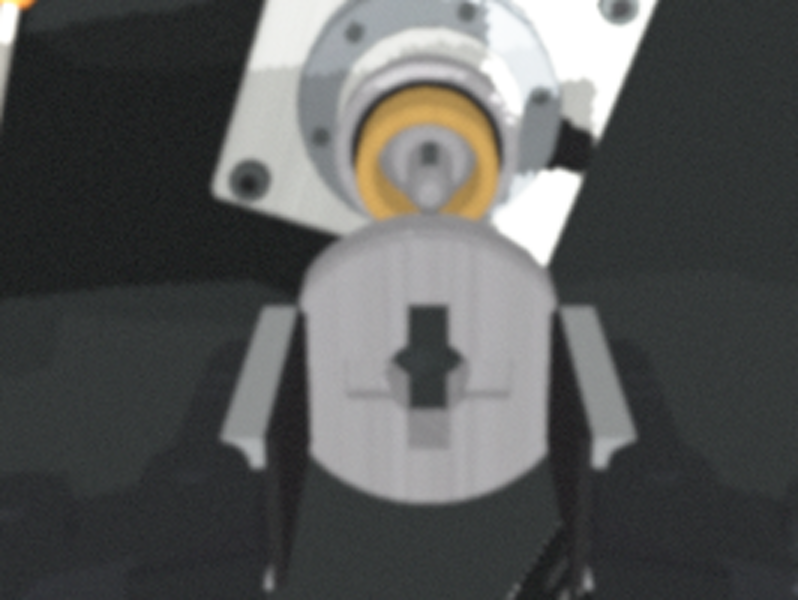

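The spacer is on. The retainer's slot spans y 305–447 at x=428. The pin's far end (428,150) and the tip (429,190) line up with it.

Run:
```python
from h import *
from scipy.spatial.transform import Rotation as R
c=robot.get_calibration('wrist'); s=robot.sense(); Rt=R.from_rotvec(s['eef_rot']).as_matrix()
P=lambda u,v,z: (Rt.T@(ray(c,110+u/3,140+v/3,z)-s['tool_pos'])).round(4)
print(s['tool_pos'])
z=.1757
print('slot ends, L,R',P(428,305,z),P(428,447,z),P(306,375,z),P(549,375,z),'disc bottom',P(428,503,z))
print('spacer top L R T',P(356,165,.084),P(500,165,.084),P(428,86,.084),'pin far end',P(428,150,.09),'tip',P(429,188,.0975))
print('target axis',(Rt.T@(np.array([.499,.029,.09])-s['tool_pos'])))
```

```text
[0.49863599 0.03005205 0.16911841]
slot ends, L,R [ 0.0114 -0.0004 -0.0066] [-0.0131 -0.0004 -0.0066] [-0.0004 -0.0189 -0.0066] [-0.0004  0.018  -0.0066] disc bottom [-0.0235 -0.0004 -0.0066]
spacer top L R T [ 0.0011 -0.0173  0.0851] [0.0011 0.0167 0.0851] [ 0.0204 -0.0003  0.0851] pin far end [ 0.0068 -0.0003  0.0791] tip [ 0.0004 -0.0001  0.0716]
target axis [-1.14012768e-03 -8.39534873e-05  7.91179779e-02]
```

Call:
move_arm --plan '[{"wx": 0, "wy": 0, "wz": 0, "dx": 0, "dy": 0.0003, "dz": 0.025, "claw": 0}, {"wx": 0, "wy": 0, "wz": 0, "dx": 0, "dy": 0, "dz": 0.025, "claw": 0}, {"wx": 0, "wy": 0, "wz": 0, "dx": 0, "dy": 0, "dz": 0.012, "claw": 0}, {"wx": 0, "wy": 0, "wz": 0, "dx": 0, "dy": 0, "dz": 0.005, "claw": 0}, {"wx": 0, "wy": 0, "wz": 0, "dx": 0, "dy": 0, "dz": 0.003, "claw": 0}, {"wx": 0, "wy": 0, "wz": 0, "dx": 0, "dy": 0, "dz": 0.002, "claw": 0}, {"wx": 0, "wy": 0, "wz": 0, "dx": 0, "dy": 0, "dz": 0, "claw": 0}]'

```text
clock: 20.88
tool_pos: [0.4991, 0.0291, 0.0975]
eef_rot: [1.735, 2.618, 0.0]
force: [0.0, -0.1, -1.0]
gripper_width: 0.0358
gripper_force: 50.3
```

Call:
move_arm --plan '[{"wx": 0, "wy": 0, "wz": 0, "dx": 0, "dy": 0, "dz": 0.002, "claw": 0}, {"wx": 0, "wy": 0, "wz": 0, "dx": 0, "dy": 0, "dz": 0.001, "claw": 0}, {"wx": 0, "wy": 0, "wz": 0, "dx": 0, "dy": 0, "dz": 0, "claw": 0}]'

```text
clock: 21.25
tool_pos: [0.4988, 0.0291, 0.0941]
eef_rot: [-1.735, -2.619, 0.0]
force: [-0.4, -0.3, 0.1]
gripper_width: 0.0362
gripper_force: 50.4
```

Call:
move_arm --plan '[{"wx": 0, "wy": 0, "wz": 0, "dx": 0, "dy": 0, "dz": 0.002, "claw": 0}, {"wx": 0, "wy": 0, "wz": 0, "dx": 0, "dy": 0, "dz": 0.002, "claw": 0}, {"wx": 0, "wy": 0, "wz": 0, "dx": 0, "dy": 0, "dz": 0.001, "claw": 0}, {"wx": 0, "wy": 0, "wz": 0, "dx": 0, "dy": 0, "dz": 0, "claw": 0}]'

```text
clock: 21.75
tool_pos: [0.4988, 0.0292, 0.0891]
eef_rot: [-1.735, -2.619, 0.0]
force: [-0.0, 0.7, -1.3]
gripper_width: 0.0361
gripper_force: 50.4
```

Call:
move_arm --plan '[{"wx": 0, "wy": 0, "wz": 0, "dx": 0, "dy": 0, "dz": 0.003, "claw": 0}, {"wx": 0, "wy": 0, "wz": 0, "dx": 0, "dy": 0, "dz": 0.003, "claw": 0}, {"wx": 0, "wy": 0, "wz": 0, "dx": 0, "dy": 0, "dz": 0.002, "claw": 0}, {"wx": 0, "wy": 0, "wz": 0, "dx": 0, "dy": 0, "dz": 0, "claw": 0}, {"wx": 0, "wy": 0, "wz": 0, "dx": 0, "dy": 0, "dz": 0, "claw": 0}]'

```text
clock: 22.38
tool_pos: [0.4991, 0.0292, 0.0816]
eef_rot: [1.735, 2.619, 0.0]
force: [-1.8, -0.7, 7.7]
gripper_width: 0.0362
gripper_force: 51.3
```

Call:
move_arm --plan '[{"wx": 0, "wy": 0, "wz": 0, "dx": 0, "dy": 0, "dz": 0.002, "claw": 0}, {"wx": 0, "wy": 0, "wz": 0, "dx": 0, "dy": 0, "dz": 0, "claw": 0}, {"wx": 0, "wy": 0, "wz": 0, "dx": 0, "dy": 0, "dz": 0.001, "claw": 0}, {"wx": 0, "wy": 0, "wz": 0, "dx": 0, "dy": 0, "dz": 0, "claw": 0}, {"wx": 0, "wy": 0, "wz": 0, "dx": 0, "dy": 0, "dz": 0, "claw": 0}]'

```text
clock: 23.0
tool_pos: [0.4991, 0.0292, 0.0788]
eef_rot: [1.734, 2.618, -0.0]
force: [-2.3, -0.5, 9.8]
gripper_width: 0.0364
gripper_force: 51.5
```

Call:
move_arm --plan '[{"wx": 0, "wy": 0, "wz": 0, "dx": 0, "dy": 0, "dz": 0.0015, "claw": 0}, {"wx": 0, "wy": 0, "wz": 0, "dx": 0, "dy": 0, "dz": 0, "claw": 0}, {"wx": 0, "wy": 0, "wz": 0, "dx": 0, "dy": 0, "dz": 0, "claw": 0}]'

```text
clock: 23.38
tool_pos: [0.4992, 0.0292, 0.0782]
eef_rot: [1.734, 2.618, -0.001]
force: [-6.2, -1.3, 21.0]
gripper_width: 0.0363
gripper_force: 52.8
```

Run:
```python
from h import *
F=[]
for i in range(4):
    robot.camera('wrist'); s=robot.sense(); F.append(s['force'])
print(np.mean(F,0),s['tool_pos'],s['wrist_torque'])
```

```text
[-6.71525012 -1.41750375 21.66818076] [0.49919032 0.02920202 0.07815527] [-0.37064995  1.55059101 -0.00336963]
```

Call:
move_arm --plan '[{"wx": 0, "wy": 0, "wz": 0, "dx": 0, "dy": 0, "dz": -0.0022, "claw": 0}, {"wx": 0, "wy": 0, "wz": 0, "dx": 0, "dy": 0, "dz": 0, "claw": 0}, {"wx": 0, "wy": 0, "wz": 0, "dx": 0, "dy": 0, "dz": 0, "claw": 0}]'

```text
clock: 23.95
tool_pos: [0.4991, 0.0292, 0.0795]
eef_rot: [1.735, 2.618, -0.0]
force: [-2.5, 0.1, 8.3]
gripper_width: 0.0361
gripper_force: 51.5
```

Call:
move_arm --plan '[{"wx": 0, "wy": 0, "wz": 7.5, "dx": 0, "dy": 0, "dz": 0, "claw": 0}, {"wx": 0, "wy": 0, "wz": 7.5, "dx": 0, "dy": 0, "dz": 0, "claw": 0}, {"wx": 0, "wy": 0, "wz": 7.5, "dx": 0, "dy": 0, "dz": 0, "claw": 0}, {"wx": 0, "wy": 0, "wz": 7.5, "dx": 0, "dy": 0, "dz": 0, "claw": 0}]'

```text
clock: 24.45
tool_pos: [0.5001, 0.0295, 0.0798]
eef_rot: [2.357, 2.075, 0.003]
force: [-0.6, -0.7, 8.9]
gripper_width: 0.0363
gripper_force: 51.4
```

Call:
move_arm --plan '[{"wx": 0, "wy": 0, "wz": 7.5, "dx": 0, "dy": 0, "dz": 0, "claw": 0}, {"wx": 0, "wy": 0, "wz": 7.5, "dx": 0, "dy": 0, "dz": 0, "claw": 0}, {"wx": 0, "wy": 0, "wz": 7.5, "dx": 0, "dy": 0, "dz": 0, "claw": 0}, {"wx": 0, "wy": 0, "wz": 7.5, "dx": 0, "dy": 0, "dz": 0, "claw": 0}, {"wx": 0, "wy": 0, "wz": 7.5, "dx": 0, "dy": 0, "dz": 0, "claw": 0}, {"wx": 0, "wy": 0, "wz": 7.5, "dx": 0, "dy": 0, "dz": 0, "claw": 0}, {"wx": 0, "wy": 0, "wz": 7.5, "dx": 0, "dy": 0, "dz": 0, "claw": 0}, {"wx": 0, "wy": 0, "wz": 7.5, "dx": 0, "dy": 0, "dz": 0, "claw": 0}, {"wx": 0, "wy": 0, "wz": 0, "dx": 0, "dy": 0, "dz": 0, "claw": 0}, {"wx": 0, "wy": 0, "wz": 0, "dx": 0, "dy": 0, "dz": 0, "claw": 0}]'

```text
clock: 25.7
tool_pos: [0.5003, 0.0294, 0.0799]
eef_rot: [3.078, 0.625, 0.005]
force: [0.0, -0.6, 8.9]
gripper_width: 0.0359
gripper_force: 51.4
```

Call:
move_arm --plan '[{"wx": 0, "wy": 0, "wz": 0, "dx": 0, "dy": 0, "dz": -0.001, "claw": 0}, {"wx": 0, "wy": 0, "wz": 0, "dx": 0, "dy": 0, "dz": -0.001, "claw": 0}, {"wx": 0, "wy": 0, "wz": 0, "dx": 0, "dy": 0, "dz": -0.001, "claw": 0}, {"wx": 0, "wy": 0, "wz": 0, "dx": 0, "dy": 0, "dz": -0.001, "claw": 0}, {"wx": 0, "wy": 0, "wz": 0, "dx": 0, "dy": 0, "dz": 0, "claw": 0}, {"wx": 0, "wy": 0, "wz": 0, "dx": 0, "dy": 0, "dz": 0, "claw": 0}]'

```text
clock: 26.45
tool_pos: [0.5002, 0.0294, 0.0836]
eef_rot: [3.078, 0.625, 0.005]
force: [1.0, -0.4, 6.1]
gripper_width: 0.0363
gripper_force: 51.1
```

Call:
move_arm --plan '[{"wx": 0, "wy": 0, "wz": 0, "dx": 0, "dy": 0, "dz": -0.001, "claw": 0}, {"wx": 0, "wy": 0, "wz": 0, "dx": 0, "dy": 0, "dz": 0, "claw": 0}, {"wx": 0, "wy": 0, "wz": 0, "dx": 0, "dy": 0, "dz": 0, "claw": 0}]'

```text
clock: 26.82
tool_pos: [0.5, 0.0294, 0.0842]
eef_rot: [3.079, 0.625, 0.004]
force: [4.9, 0.8, 1.4]
gripper_width: 0.0357
gripper_force: 50.6
```

The force fell by 4.7 N over 0.6 mm, so the pin is holding. Release and retreat.

Call:
move_arm --plan '[{"wx": 0, "wy": 0, "wz": 0, "dx": 0, "dy": 0, "dz": -0.0002, "claw": 0}, {"wx": 0, "wy": 0, "wz": 0, "dx": 0, "dy": 0, "dz": 0, "claw": 0.8}, {"wx": 0, "wy": 0, "wz": 0, "dx": 0, "dy": 0, "dz": 0, "claw": 0.8}, {"wx": 0, "wy": 0, "wz": 0, "dx": 0, "dy": 0, "dz": 0, "claw": 0.8}, {"wx": 0, "wy": 0, "wz": 0, "dx": 0, "dy": 0, "dz": -0.02, "claw": 0.8}, {"wx": 0, "wy": 0, "wz": 0, "dx": 0, "dy": 0, "dz": -0.05, "claw": 0.8}, {"wx": 0, "wy": 0, "wz": 0, "dx": 0, "dy": 0, "dz": -0.02, "claw": 0.8}, {"wx": 0, "wy": 0, "wz": 0, "dx": 0, "dy": 0, "dz": 0, "claw": 0.8}, {"wx": 0, "wy": 0, "wz": 0, "dx": 0, "dy": 0, "dz": 0, "claw": 0.8}]'

```text
clock: 27.95
tool_pos: [0.4981, 0.0289, 0.1731]
eef_rot: [3.079, 0.625, -0.002]
force: [0.2, 0.2, -0.6]
gripper_width: 0.0687
gripper_force: 0.0
```

Run:
```python
from h import *
s=robot.sense(); print(s['clock'],s['tool_pos'],s['force'],s['gripper_width'])
im,c=snap('wrist','w8.png'); u,v=proj(c,[.499,.029,.085]); u,v=int(u),int(v); print(u,v)
cv2.imwrite('pics/w8b.png',cv2.resize(cv2.imread('pics/w8.png')[v-60:v+60,u-80:u+80],(800,600),interpolation=cv2.INTER_CUBIC))
```

```text
27.95 [0.49811995 0.02891322 0.17311721] [ 0.17685352  0.2203614  -0.64496539] 0.06868858985747839
252 193
```

View pics/w8b.png

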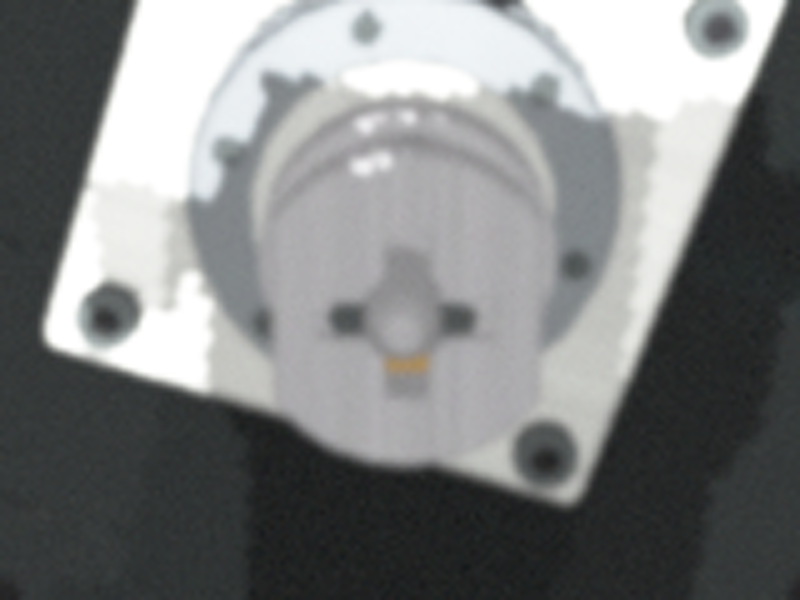

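The pin ends at (348,320) and (457,320) lie in the cross groove. The retainer is caught, level and centred, and the gripper is clear. I'm handing the job in.

```bash
python3 -c "
from rig import robot
print(robot.finish_job())"
```

```text
the job is handed in; nothing more can be done
None
```

The bearing, spacer and retainer are on the shaft; the last wrist picture shows the pin seated in the cross groove with the gripper clear. I handed the job in at about 28 s, but no verdict came back.

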